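# Find the full button tin by heft

### The job

A customer wants a full tin of buttons, and of the three closed tins that look alike on the dressing table only one is still full; the other two are part-used. Heft the tins to find the full one, which is plainly the heaviest, set the two part-used tins upright and gently, not dropped, into the two round wells of the wooden counter tray, and finish while still holding the full tin up in the gripper, upright and still, well clear of the table top (about 15 cm will do), in front of the mirror shelf, touching nothing else. Tip no tin over, and leave the glasses cases, the stack of coasters and the hair tie cards where they lie.

Things in the scene. Friction and masses are not known exactly. Their poses are not given: they have to be found in the camera images.
- tin_a: closed round steel tin with a kraft paper band and a press-on lid, 60 mm across (62 mm at the lid rim, which is the top 18 mm), 78 mm high; origin at the centre of its underside, z up. The three tins look the same; the lids stay on. A full tin weighs 0.52 to 0.64 kg, a part-used one 0.13 to 0.24 kg, and which tin is the full one changes every time. Exactly one is full. The contents are packed and hardly shift.
- tin_b: closed round steel tin with a kraft paper band and a press-on lid, 60 mm across (62 mm at the lid rim, which is the top 18 mm), 78 mm high; origin at the centre of its underside, z up. The three tins look the same; the lids stay on. A full tin weighs 0.52 to 0.64 kg, a part-used one 0.13 to 0.24 kg, and which tin is the full one changes every time. Exactly one is full. The contents are packed and hardly shift.
- tin_c: closed round steel tin with a kraft paper band and a press-on lid, 60 mm across (62 mm at the lid rim, which is the top 18 mm), 78 mm high; origin at the centre of its underside, z up. The three tins look the same; the lids stay on. A full tin weighs 0.52 to 0.64 kg, a part-used one 0.13 to 0.24 kg, and which tin is the full one changes every time. Exactly one is full. The contents are packed and hardly shift.
- tray: low pale pine counter tray, 108 mm (its x) by 220 mm (its y) by 22 mm high, that does not slide; origin at the centre of its underside. Two round wells, 68 mm across and 14 mm deep, with cork-coloured floors, lie 55 mm either side of its centre along its y; a tin drops into a well with 4 mm of play all round and then stands with its underside 8 mm above the table.
- well_left (a point): centre of the floor of the tray's well on its +y side, 8 mm above the table; either part-used tin may go in either well
- well_right (a point): centre of the floor of the tray's well on its -y side, 8 mm above the table
- case_sage: bystander: striped crochet glasses case lying flat, 208 x 91 x 25 mm; origin at the centre of its underside
- coasters_plum: bystander: round purple stack of crochet coasters, 115 mm across and 28 mm high; origin at the centre of its underside
- hairtie_violet: bystander: hair tie with a violet flower on a brown card lying flat, 158 x 90 x 16 mm; origin at the centre of its underside

How it is judged:
At the end, for the whole second after the job is handed in: full tin held in the fingers, at rest, tilted under 20 degrees, underside over 10 cm above the table top and in front of the shelf, clear of the tray; the part-used tins stand released, upright and at rest on the floors of the two wells, one in each, within 8 mm of centre (((height (world z) of tin_a above 0.1 m and world x of tin_a below 0.72 m and angle between tin_a's own z axis and vertical below 0.35 rad and contact force between the fingers and tin_a above 3 N and linear speed of tin_a below 0.05 m/s and contact force between tin_a and tray below 0.1 N) or (height (world z) of tin_b above 0.1 m and world x of tin_b below 0.72 m and angle between tin_b's own z axis and vertical below 0.35 rad and contact force between the fingers and tin_b above 3 N and linear speed of tin_b below 0.05 m/s and contact force between tin_b and tray below 0.1 N) or (height (world z) of tin_c above 0.1 m and world x of tin_c below 0.72 m and angle between tin_c's own z axis and vertical below 0.35 rad and contact force between the fingers and tin_c above 3 N and linear speed of tin_c below 0.05 m/s and contact force between tin_c and tray below 0.1 N)) and ((height (world z) of tin_a above 0.1 m and world x of tin_a below 0.72 m and angle between tin_a's own z axis and vertical below 0.35 rad and contact force between the fingers and tin_a above 3 N and linear speed of tin_a below 0.05 m/s and contact force between tin_a and tray below 0.1 N) or (horizontal distance between tin_a and well_left below 0.008 m and z of tin_a in the frame of well_left below 0.004 m and angle between tin_a's own z axis and vertical below 0.1 rad and contact force between tin_a and tray between 0.5 and 4 N and linear speed of tin_a below 0.02 m/s and contact force between tin_a and the fingers below 0.1 N) or (horizontal distance between tin_a and well_right below 0.008 m and z of tin_a in the frame of well_right below 0.004 m and angle between tin_a's own z axis and vertical below 0.1 rad and contact force between tin_a and tray between 0.5 and 4 N and linear speed of tin_a below 0.02 m/s and contact force between tin_a and the fingers below 0.1 N)) and ((height (world z) of tin_b above 0.1 m and world x of tin_b below 0.72 m and angle between tin_b's own z axis and vertical below 0.35 rad and contact force between the fingers and tin_b above 3 N and linear speed of tin_b below 0.05 m/s and contact force between tin_b and tray below 0.1 N) or (horizontal distance between tin_b and well_left below 0.008 m and z of tin_b in the frame of well_left below 0.004 m and angle between tin_b's own z axis and vertical below 0.1 rad and contact force between tin_b and tray between 0.5 and 4 N and linear speed of tin_b below 0.02 m/s and contact force between tin_b and the fingers below 0.1 N) or (horizontal distance between tin_b and well_right below 0.008 m and z of tin_b in the frame of well_right below 0.004 m and angle between tin_b's own z axis and vertical below 0.1 rad and contact force between tin_b and tray between 0.5 and 4 N and linear speed of tin_b below 0.02 m/s and contact force between tin_b and the fingers below 0.1 N)) and ((height (world z) of tin_c above 0.1 m and world x of tin_c below 0.72 m and angle between tin_c's own z axis and vertical below 0.35 rad and contact force between the fingers and tin_c above 3 N and linear speed of tin_c below 0.05 m/s and contact force between tin_c and tray below 0.1 N) or (horizontal distance between tin_c and well_left below 0.008 m and z of tin_c in the frame of well_left below 0.004 m and angle between tin_c's own z axis and vertical below 0.1 rad and contact force between tin_c and tray between 0.5 and 4 N and linear speed of tin_c below 0.02 m/s and contact force between tin_c and the fingers below 0.1 N) or (horizontal distance between tin_c and well_right below 0.008 m and z of tin_c in the frame of well_right below 0.004 m and angle between tin_c's own z axis and vertical below 0.1 rad and contact force between tin_c and tray between 0.5 and 4 N and linear speed of tin_c below 0.02 m/s and contact force between tin_c and the fingers below 0.1 N))); the arm keeps its last pose, push and grip.
It fails at once if a tin is tipped more than 35 degrees (angle between any of tin_a, tin_b, tin_c's own z axis and vertical above 0.61 rad).
It fails at once if a tin is dropped (falls freely more than about 15 mm) ((linear speed of tin_a above 0.55 m/s and contact force between the fingers and tin_a below 0.05 N) or (linear speed of tin_b above 0.55 m/s and contact force between the fingers and tin_b below 0.05 N) or (linear speed of tin_c above 0.55 m/s and contact force between the fingers and tin_c below 0.05 N)).
It fails at once if the glasses case is moved more than 25 mm (distance of case_sage from where it was at the start of the episode above 0.025 m).
It fails at once if the coaster stack is moved more than 25 mm (distance of coasters_plum from where it was at the start of the episode above 0.025 m).
It fails at once if the hair tie card is moved more than 25 mm (distance of hairtie_violet from where it was at the start of the episode above 0.025 m).
It also fails if it takes over 72 s, if anything falls off the work surface, if the arm or the gripper's body presses on something with over 40 N, if the wrist force passes 120 N, or if a joint passes its speed limit or range.

### The arm

A 6-joint arm with a two-finger parallel gripper is mounted at the origin on a cart in front of the work surface, level with it; the furniture and walls round the work are solid. World frame = base frame: x ahead of the robot, y to its left, z up, the work surface at z = 0. Lengths are in m, angles in rad, forces in N, time in s.
With the tool pointing down it reaches from about 0.35 to 0.975 m from the base axis. Payload 4.9 kg.
Tool frame: the origin (TCP) lies at the very end of the fingers, on their centre line; the grasp point (between the pads) lies 19 mm behind it (manip.grasp_offset is the distance from the TCP to the grasp point, in m); z points along the fingers, y is the line along which they close (so a half turn about z gives the same grasp; the last joint's range is limited). The gripper opens to 85 mm and grips with 20 to 120 N. Pads are 22 mm wide; open, the fingers measure 114 mm over their backs; the gripper's body (76 mm by 85 mm) begins 54 mm behind the grasp point. The pads swing forward as they close: fully open they stand 13 mm farther back than shut.
Start: joints at [-1.231, 0.053, 1.613, -0, 1.476, -0.119], TCP at [0.277, -0.56, 0.231] pointing down, gripper open.
Joint ranges: [-3.01, 3.01], [-1.01, 2.22], [0.06, 2.58], [-1.02, 4.17], [0.09, 2.62], [-3.14, 3.14]. Speed limits (rad/s): [2.57, 2.57, 3.14, 3.14, 3.14, 3.14].

### API

Orientations are given as a unit quaternion [w, x, y, z].
In Python, from plant import manip, eyes, job_done, models gives the robot as it stands.
- The arm moves only by the tool servo_tool, never from a script. Its argument "motion" is one flat list of numbers, 5 for each row, row after row: the opening, from -1 (shut) to 1 (fully open), then the shift along the tool's x, y, z normalised to -1 to 1, where 1 is 120 mm, then the turn about the tool's z normalised to -1 to 1, where 1 is 45 degrees. A call has 1 to 5 rows; each row is the pose to reach, as a shift and turn from the pose commanded when the call began, along the tool's axes at that moment; what a row does not reach only later rows make up. A row lasts 1/8 s, in which the tool goes at most 62.5 mm and 10.7 degrees, less where a joint would pass 70% of its speed; a pose out of reach is approached as far as the arm can. A call with a number of a shift or a turn outside -1 to 1 is refused whole. A call with a gripper value outside its range is refused whole. The fingers move at their own pace and stop on an object; the grip force is fixed at half the most. Time passes only in rows, so rows that repeat a pose let the fingers close. It gives the time, the measured TCP pose, the force, the opening and the grip force at its end, in the units of the state.
- manip.state(): the state, without advancing time (a new reading comes with each control period).
- eyes.grab_frame(name): name is "scene" or "top" or "wrist"; returns (picture, depth): 384x512x3 uint8, red, green, blue; 384x512 float32, m along the optical axis (not along the pixel's ray), 0 where there is no reading.
- eyes.camera_params(name): a dict with "fov_y" (degrees; the focal length in pixels is half the picture's height over the tangent of half this angle, whatever the lens; pixels are square), "cx", "cy" (the principal point, pixels), "pose" (4x4, takes a point from camera to world coordinates); the wrist camera has in their place "T_tool_cam" (4x4, takes a point from camera to tool coordinates, whose origin is the TCP and whose axes are the flange's). Camera axes: x right, y up, looking along -z (the intrinsics and any distortion apply to the point x, -y, -z); pixel columns grow to the right and rows downward; lengths in m; the calibration is good to about 2 mm. The wrist camera is an equidistant fisheye: a pixel r from the principal point sees the ray r / f radians off the axis. A picture is of the moment at which its call begins: read the wrist's pose just before it. camera_params takes no time and is no camera call.
- job_done(): hands the job in; it is judged then, once.
Trained networks look in the newest picture that a camera, given by its name, has taken for a name from the list of things; names that differ only in an ending like _2 or _b are one class to them, and where a whole thing is asked for, a point or a joint stands for the part that bears it (a point fixed in the world has none). Each returns a list of dicts, best first, with "p" (0 to 1); they miss things now and then, are a little off and sometimes report something else, mostly with a low value. They report only what shows in the picture. A call takes as long as a camera call.
- models.regions_of(camera, label): "mask" (384x512 bool, what is visible of it) and "pixel" ([column, row] in pixels, amid what is visible of it).
The state is a dict: "time": time; "joint_pos": joint angles; "joint_vel": joint speeds; "joint_efforts": joint torques, N m; "tool_pos": TCP position; "tool_rot": TCP orientation; "contact_force": force on the tool from outside, world axes, zero at the start; "ft_torque": the same for the moment, N m; "gripper_width": opening from 0.0 (shut) to 1.0 (fully open); "grasp_force": force on a finger pad.
Only numpy, scipy, OpenCV 4.12 (cv2) and the standard library are available. Lean on these libraries where they do the work, as an engineer would, in place of code of your own. Each camera call takes 0.05 s, during which the arm holds its last target. There are 200 camera calls.

## Working session

There is one attempt and no reset: what is moved stays moved. The work goes in short steps, Python scripts to look and compute and a tool call to move; the robot and the scene stay as the last step left them, time stands still between calls to the robot, and variables do not carry over. Pictures are saved under pics/ and viewed, at most 10 in all, crops included, and the job is handed in when it is done.

Besides the shell and the picture viewer there is one more tool, called after "Request:" as name(argument=value, ...) on one line, values as JSON. servo_tool: Moves the arm, as the interface text tells. Its arguments: {"type":"object","properties":{"motion":{"type":"array","items":{"type":"number","minimum":-1,"maximum":1}}},"required":["motion"]}

```bash
mkdir -p pics
cat > h.py <<'E'
import numpy as np, cv2
from plant import manip, eyes, models
def cloud(name, depth):
    P=eyes.camera_params(name); f=192/np.tan(np.radians(P["fov_y"]/2))
    v,u=np.mgrid[0:384,0:512]
    x=(u-P["cx"])/f*depth; y=(v-P["cy"])/f*depth
    c=np.stack([x,-y,-depth,np.ones_like(depth)],-1)
    return (c@np.array(P["pose"]).T)[...,:3]
E
python3 - <<'E'
from h import *
s=manip.state(); print({k:np.round(v,3) for k,v in s.items()})
for n in ["top","scene"]:
    im,d=eyes.grab_frame(n); print(n,{k:np.round(v,3) for k,v in eyes.camera_params(n).items()})
    cv2.imwrite(f"pics/{n}0.png",im[...,::-1]); W=cloud(n,d)
    for l in ["tin_a","tray","well_left","case_sage","coasters_plum","hairtie_violet"]:
        for r in models.regions_of(n,l):
            m=r["mask"]&(d>0); p=W[m]
            if len(p)<10: continue
            zt=np.percentile(p[:,2],95); t=p[abs(p[:,2]-zt)<0.006]
            c,rad=cv2.minEnclosingCircle(t[:,:2].astype(np.float32))
            print(l,round(float(r["p"]),2),np.round(r["pixel"]),len(p),"ztop",round(zt,3),"mean",np.round(t.mean(0),3),"circ",np.round(c,3),round(rad,3),"lo",np.round(np.percentile(t,2,0),3),"hi",np.round(np.percentile(t,98,0),3))
E
```

```text
{'time': np.float64(0.0), 'joint_pos': array([-1.231,  0.053,  1.614, -0.   ,  1.476, -0.119]), 'joint_vel': array([ 0.001, -0.001,  0.002,  0.   ,  0.   , -0.001]), 'joint_efforts': array([-1.0000e-03, -3.9368e+01, -3.7018e+01, -0.0000e+00,  7.0000e-03,
        0.0000e+00]), 'tool_pos': array([ 0.277, -0.56 ,  0.23 ]), 'tool_rot': array([-0.001,  0.974,  0.227, -0.   ]), 'contact_force': array([0.319, 0.227, 0.683]), 'ft_torque': array([-0.007, -0.011, -0.003]), 'grasp_force': np.float64(0.0), 'gripper_width': np.float64(1.0)}
top {'fov_y': np.float64(50.342), 'cx': np.float64(265.426), 'cy': np.float64(188.732), 'pose': array([[-0.02 ,  0.982, -0.186,  0.344],
       [-1.   , -0.024, -0.017, -0.026],
       [-0.021,  0.186,  0.982,  1.232],
       [ 0.   ,  0.   ,  0.   ,  1.   ]])}
tin_a 0.96 [295. 224.] 386 ztop 0.08 mean [ 0.452 -0.077  0.077] circ [ 0.452 -0.077] 0.03 lo [ 0.426 -0.104  0.075] hi [ 0.479 -0.05   0.081]
tin_a 0.9 [345. 222.] 455 ztop 0.08 mean [ 0.464 -0.231  0.078] circ [ 0.464 -0.231] 0.03 lo [ 0.436 -0.257  0.075] hi [ 0.49  -0.203  0.082]
tin_a 0.83 [326. 18
[... 1971 characters left out ...]
2.] 1683 ztop 0.022 mean [0.454 0.166 0.02 ] circ [0.457 0.16 ] 0.121 lo [0.374 0.052 0.016] hi [0.538 0.269 0.023]
case_sage 0.91 [348. 180.] 464 ztop 0.02 mean [ 0.465 -0.408  0.017] circ [ 0.454 -0.408] 0.089 lo [ 0.374 -0.44   0.014] hi [ 0.535 -0.375  0.022]
case_sage 0.65 [285. 202.] 253 ztop 0.077 mean [ 0.454 -0.066  0.075] circ [ 0.45  -0.069] 0.034 lo [ 0.426 -0.095  0.071] hi [ 0.476 -0.042  0.079]
coasters_plum 0.57 [175. 262.] 714 ztop 0.025 mean [0.447 0.386 0.022] circ [0.442 0.389] 0.049 lo [0.406 0.359 0.019] hi [0.481 0.416 0.028]
hairtie_violet 0.62 [226. 190.] 456 ztop 0.011 mean [0.703 0.026 0.008] circ [0.691 0.023] 0.075 lo [ 0.624 -0.018  0.005] hi [0.757 0.052 0.014]
```

Run:
```python
from h import *
for n in ["top","scene"]:
    im,d=eyes.grab_frame(n); W=cloud(n,d)
    r=models.regions_of(n,"tray")[0]; m=r["mask"]&(d>0); p=W[m]
    t=p[abs(p[:,2]-0.021)<0.006]; R=cv2.minAreaRect((t[:,:2]*1000).astype(np.float32)); print(n,R)
    f=p[p[:,2]<0.014]; f=f[f[:,2]>0.002]; 
    crit=(cv2.TERM_CRITERIA_EPS+cv2.TERM_CRITERIA_MAX_ITER,50,1e-4)
    # table height check
    q=W[(d>0)&(abs(W[...,0]-0.45)<.2)&(abs(W[...,1]-0.1)<.3)]; q=q[abs(q[:,2])<0.012]
    A=np.c_[q[:,:2],np.ones(len(q))]; print("table plane",np.linalg.lstsq(A,q[:,2],rcond=None)[0],np.median(q[:,2]))
P=eyes.camera_params("wrist"); print({k:np.round(v,3) for k,v in P.items()})
a=cv2.resize(cv2.imread("pics/top0.png")[110:300,90:450],None,fx=2.2,fy=2.2,interpolation=2)
cv2.imwrite("pics/v1.png",a)
```

```text
top ((460.6814880371094, 154.66534423828125), (109.14619445800781, 220.28213500976562), 27.33814239501953)
table plane [ 0.00274471  0.00149711 -0.00124224] -1.3980379603761861e-05
scene ((458.7246398925781, 159.183837890625), (112.68356323242188, 226.17970275878906), 27.735233306884766)
table plane [ 0.00453553  0.00208552 -0.0044502 ] -0.002413148946698751
{'fov_y': np.float64(65.706), 'cx': np.float64(255.358), 'cy': np.float64(192.622), 'T_tool_cam': array([[ 0.001,  0.964,  0.266,  0.067],
       [ 1.   , -0.001, -0.   ,  0.   ],
       [ 0.   ,  0.266, -0.964, -0.142],
       [ 0.   ,  0.   ,  0.   ,  1.   ]])}
```

View pics/v1.png

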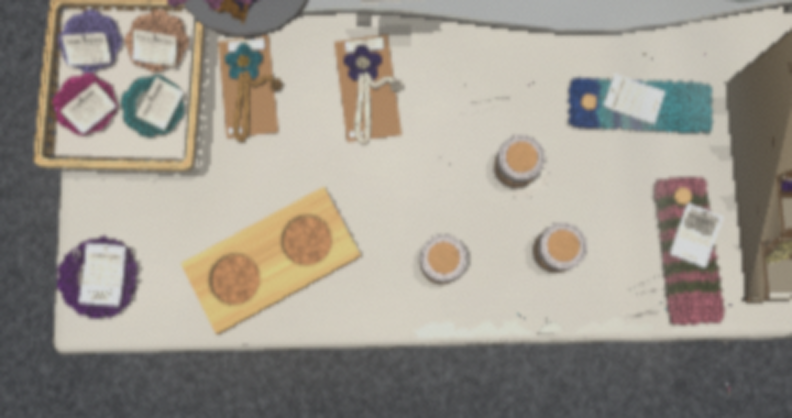

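The top view shows the tray at crop (272,260), its wells at (235,278) and (307,240), and the tins at (444,258), (560,247) and (520,161). The top measurements match the given sizes: rectangle 109x220 mm, tin tops at 78 mm. I'll start moving.

Request:
servo_tool(motion=[1,0.67,-0.79,0,0,1,0.67,-0.79,0,0,1,0.67,-0.79,0,0])

```text
time: 1.27
tool_pos: [0.3076, -0.4365, 0.2307]
tool_rot: [-0.001, 0.973, 0.229, 0.0]
contact_force: [-0.4, -0.7, -0.5]
gripper_width: 0.999
grasp_force: 0.0
```

Request:
servo_tool(motion=[1,0.67,-0.79,0,0,1,0.67,-0.79,0,0,1,0.67,-0.79,0,0])

```text
time: 1.65
tool_pos: [0.3378, -0.3172, 0.2316]
tool_rot: [0.0, 0.973, 0.229, 0.0]
contact_force: [-0.7, -0.2, 0.4]
gripper_width: 0.999
grasp_force: 0.0
```

Request:
servo_tool(motion=[1,0.8,-0.2,0,0,1,0.8,-0.2,0,0,1,0.8,-0.2,0,0,1,0.8,-0.2,0,0])

```text
time: 2.15
tool_pos: [0.4122, -0.2563, 0.2314]
tool_rot: [0.0, 0.974, 0.227, -0.0]
contact_force: [0.5, -0.5, -0.6]
gripper_width: 0.998
grasp_force: 0.0
```

```bash
cat >> h.py <<'E'
from scipy.spatial.transform import Rotation as Ro
def tool():
    s=manip.state(); q=s["tool_rot"]; T=np.eye(4); T[:3,:3]=Ro.from_quat([q[1],q[2],q[3],q[0]]).as_matrix(); T[:3,3]=s["tool_pos"]; return s,T
def wcloud(depth,T):
    P=eyes.camera_params("wrist"); f=192/np.tan(np.radians(P["fov_y"]/2))
    v,u=np.mgrid[0:384,0:512]; a=u-P["cx"]; b=v-P["cy"]; r=np.hypot(a,b)+1e-9; k=np.tan(r/f)/r*depth
    c=np.stack([a*k,-b*k,-depth,np.ones_like(depth)],-1)
    return (c@(T@np.array(P["T_tool_cam"])).T)[...,:3]
def units(t):  # world target -> normalised tool shifts
    s,T=tool(); e=T[:3,:3].T@(np.array(t)-T[:3,3]); print("pos",np.round(T[:3,3],4),"to",t,"units",np.round(e/.12,3))
E
python3 - <<'E'
from h import *
s,T=tool(); print(s["time"],np.round(T,3),np.round(s["contact_force"],2))
im,d=eyes.grab_frame("wrist"); cv2.imwrite("pics/w1.png",im[...,::-1]); W=wcloud(d,T)
for l in ["tin_a","tray"]:
    for r in models.regions_of("wrist",l):
        m=r["mask"]&(d>0); p=W[m]
        if len(p)<50: continue
        zt=np.percentile(p[:,2],90); t=p[abs(p[:,2]-zt)<0.005]; c,rad=cv2.minEnclosingCircle((t[:,:2]*1000).astype(np.float32))
        print(l,round(float(r["p"]),2),np.round(r["pixel"]),len(p),round(zt,4),np.round(t.mean(0),4),np.round(c,1),round(rad,1),cv2.minAreaRect((t[:,:2]*1000).astype(np.float32)))
q=W[(d>0)]; q=q[abs(q[:,2])<0.01]; print("table",np.median(q[:,2]))
units([.464,-.231,.15])
E
```

```text
2.15 [[ 0.897  0.442 -0.     0.412]
 [ 0.442 -0.897 -0.001 -0.256]
 [-0.001  0.    -1.     0.231]
 [ 0.     0.     0.     1.   ]] [ 0.53 -0.53 -0.57]
tin_a 0.97 [250. 120.] 2800 0.0778 [ 0.4639 -0.2293  0.0767] [ 463.6 -229.6] 30.6 ((464.28759765625, -229.0196533203125), (58.241004943847656, 56.74738693237305), 25.53848648071289)
tin_a 0.75 [259.  19.] 2061 0.0776 [ 0.5698 -0.1874  0.0766] [ 576.5 -184.8] 29.9 ((568.7109375, -188.91098022460938), (32.521427154541016, 59.57215881347656), 27.440914154052734)
tin_a 0.57 [128.  76.] 3196 0.0776 [ 0.4519 -0.0774  0.0766] [451.6 -76.1] 30.7 ((451.82635498046875, -76.35409545898438), (59.45364761352539, 59.77711868286133), 56.35618209838867)
tin_a 0.27 [35. 27.] 5046 0.0223 [0.4619 0.1227 0.0214] [471.8 132.7] 100.1 ((471.5614013671875, 132.87435913085938), (109.43926239013672, 170.63394165039062), 27.51153564453125)
tray 0.92 [37. 27.] 5065 0.0223 [0.4619 0.1227 0.0214] [471.8 132.7] 100.1 ((471.5614013671875, 132.87435913085938), (109.43926239013672, 170.63394165039062), 27.51153564453125)
table -0.0003263101317511341
pos [ 0.4118 -0.2562  0.2313] to [0.464, -0.231, 0.15] units [0.483 0.003 0.677]
```

View pics/w1.png

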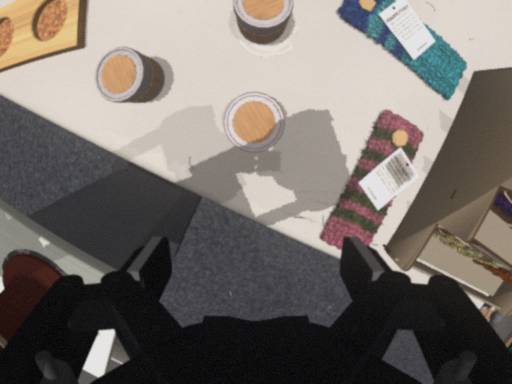

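The wrist view agrees with the top camera within about 1 mm: near tin at (255,121), left tin at (128,76), far tin at (263,10), tray upper left. I'll grip the near tin.

Request:
servo_tool(motion=[1,0.48,0,0.5,0,1,0.48,0,0.7,0,1,0.48,0,0.7,0])

```text
time: 2.68
tool_pos: [0.4619, -0.2284, 0.1435]
tool_rot: [-0.003, 0.974, 0.227, -0.003]
contact_force: [0.1, -0.5, 0.3]
gripper_width: 0.997
grasp_force: 0.0
```

```bash
python3 -c "
from h import *
units([.464,-.230,.018])"
```

```text
pos [ 0.4619 -0.2284  0.1435] to [0.464, -0.23, 0.018] units [0.014 0.027 1.046]
```

Request:
servo_tool(motion=[1,0.01,0.01,0.4,0,1,0.01,0.01,0.8,0,1,0.01,0.01,1,0,1,0.01,0.01,1,0])

```text
time: 3.18
tool_pos: [0.4646, -0.2307, 0.027]
tool_rot: [-0.001, 0.974, 0.227, -0.001]
contact_force: [-0.2, -0.4, 0.1]
gripper_width: 0.999
grasp_force: 0.0
```

```bash
python3 -c "
from h import *
units([.464,-.230,.018])"
```

```text
pos [ 0.4646 -0.2307  0.027 ] to [0.464, -0.23, 0.018] units [-0.002 -0.007  0.075]
```

Request:
servo_tool(motion=[1,0,0,0.05,0,-1,0,0,0.05,0,-1,0,0,0.05,0,-1,0,0,0.05,0,-1,0,0,0.05,0])

```text
time: 3.8
tool_pos: [0.4662, -0.2301, 0.0231]
tool_rot: [-0.0, 0.974, 0.227, 0.0]
contact_force: [-3.2, 3.6, 7.3]
gripper_width: 0.69
grasp_force: 59.3
```

Request:
servo_tool(motion=[-1,0,0,0,0,-1,0,0,0,0,-1,0,0,0,0,-1,0,0,0,0])

```text
time: 4.3
tool_pos: [0.4661, -0.2301, 0.0231]
tool_rot: [-0.0, 0.974, 0.227, 0.0]
contact_force: [-4.3, 2.0, 6.7]
gripper_width: 0.687
grasp_force: 59.3
```

Request:
servo_tool(motion=[-1,0,0,-0.1,0,-1,0,0,-0.3,0,-1,0,0,-0.4,0,-1,0,0,-0.4,0,-1,0,0,-0.4,0])

```text
time: 4.92
tool_pos: [0.465, -0.2297, 0.0683]
tool_rot: [-0.001, 0.974, 0.227, -0.001]
contact_force: [-0.2, 0.5, -6.6]
gripper_width: 0.686
grasp_force: 61.6
```

Request:
servo_tool(motion=[-1,0,0,0,0,-1,0,0,0,0,-1,0,0,0,0])

```text
time: 5.3
tool_pos: [0.4655, -0.23, 0.069]
tool_rot: [-0.0, 0.974, 0.227, -0.0]
contact_force: [0.4, -0.0, -6.4]
gripper_width: 0.69
grasp_force: 61.6
```

Request:
servo_tool(motion=[-1,0,0,0,0])

```text
time: 5.42
tool_pos: [0.4657, -0.2301, 0.0692]
tool_rot: [-0.0, 0.974, 0.227, -0.0]
contact_force: [-0.1, -0.5, -6.6]
gripper_width: 0.687
grasp_force: 61.6
```

Request:
servo_tool(motion=[-1,0,0,0,0])

```text
time: 5.55
tool_pos: [0.4657, -0.2301, 0.0693]
tool_rot: [-0.0, 0.974, 0.227, 0.0]
contact_force: [-1.3, 0.5, -6.2]
gripper_width: 0.69
grasp_force: 61.6
```

```bash
python3 -c "
from h import *
s,T=tool();print(s['ft_torque'],s['joint_efforts'],s['contact_force'])
units([.4354,.2036,.2]);units([.486,.1058,.2])"
```

```text
[ 0.02325757 -0.03655368 -0.05598633] [-8.48448599e-04 -3.42763603e+01 -3.61043572e+01 -9.25231318e-03
  8.37244210e-03 -6.82785583e-06] [-1.31807781  0.50050811 -6.1916702 ]
pos [ 0.4657 -0.2301  0.0693] to [0.4354, 0.2036, 0.2] units [ 1.374 -3.353 -1.089]
pos [ 0.4657 -0.2301  0.0693] to [0.486, 0.1058, 0.2] units [ 1.391 -2.435 -1.089]
```

6.4 N means this is the full tin. I'll set it back down for now and move the other two.

Request:
servo_tool(motion=[-1,0,0,0.1,0,-1,0,0,0.2,0,-1,0,0,0.3,0,-1,0,0,0.35,0,-1,0,0,0.38,0])

```text
time: 6.18
tool_pos: [0.4654, -0.23, 0.0231]
tool_rot: [-0.0, 0.974, 0.227, -0.0]
contact_force: [-9.6, 3.7, 15.1]
gripper_width: 0.692
grasp_force: 62.7
```

Request:
servo_tool(motion=[-1,0,0,0,0,-1,0,0,0,0,1,0,0,0,0,1,0,0,0,0,1,0,0,0,0])

```text
time: 6.8
tool_pos: [0.4664, -0.2307, 0.0247]
tool_rot: [0.001, 0.974, 0.227, 0.001]
contact_force: [-0.1, 1.0, 0.4]
gripper_width: 0.999
grasp_force: 0.0
```

Request:
servo_tool(motion=[1,0,0,0,0,1,0,0,0,0])

```text
time: 7.05
tool_pos: [0.4658, -0.2302, 0.0238]
tool_rot: [0.0, 0.974, 0.227, 0.0]
contact_force: [-0.3, 0.1, 0.4]
gripper_width: 1.005
grasp_force: 0.0
```

Request:
servo_tool(motion=[1,0,0,-0.2,0,1,0,0,-0.6,0,1,0,0,-1,0,1,0,0,-1,0,1,0,0,-1,0])

```text
time: 7.68
tool_pos: [0.4654, -0.23, 0.1433]
tool_rot: [-0.0, 0.974, 0.227, -0.0]
contact_force: [-0.5, 0.0, 0.2]
gripper_width: 0.999
grasp_force: 0.0
```

```bash
python3 -c "
from h import *
print(tool()[0]['contact_force'])
units([.581,-.183,.143]); units([.452,-.0767,.143])"
```

```text
[-0.52338066  0.02241242  0.22580691]
pos [ 0.4654 -0.23    0.1433] to [0.581, -0.183, 0.143] units [1.037 0.076 0.002]
pos [ 0.4654 -0.23    0.1433] to [0.452, -0.0767, 0.143] units [ 0.465 -1.195  0.003]
```

Request:
servo_tool(motion=[1,0.23,-0.5,0,0,1,0.46,-1,0,0,1,0.46,-1,0,0])

```text
time: 8.05
tool_pos: [0.4603, -0.0947, 0.1411]
tool_rot: [-0.001, 0.973, 0.229, -0.002]
contact_force: [0.5, -0.8, -0.3]
gripper_width: 1.0
grasp_force: 0.0
```

Request:
servo_tool(motion=[1,0,-0.2,0,0,1,0,-0.2,0,0,1,0,-0.2,0,0])

```text
time: 8.43
tool_pos: [0.4513, -0.0773, 0.143]
tool_rot: [-0.0, 0.974, 0.227, -0.0]
contact_force: [0.2, -0.6, -0.0]
gripper_width: 1.0
grasp_force: 0.0
```

Run:
```python
from h import *
s,T=tool(); im,d=eyes.grab_frame("wrist"); W=wcloud(d,T)
for l in ["tin_a","tray"]:
    for r in models.regions_of("wrist",l):
        m=r["mask"]&(d>0); p=W[m]
        if len(p)<50: continue
        zt=np.percentile(p[:,2],90); t=p[abs(p[:,2]-zt)<0.005]; c,rad=cv2.minEnclosingCircle((t[:,:2]*1000).astype(np.float32))
        print(l,round(float(r["p"]),2),np.round(r["pixel"]),len(p),round(zt,4),np.round(c,1),round(rad,1),cv2.minAreaRect((t[:,:2]*1000).astype(np.float32)))
cv2.imwrite("pics/w2.png",im[...,::-1])
units([.452,-.0767,.023])
```

```text
tin_a 0.98 [402. 244.] 4061 0.0774 [ 466.4 -230.6] 30.7 ((472.0233459472656, -231.33502197265625), (60.71913146972656, 46.61527633666992), 84.66419219970703)
tin_a 0.83 [252. 199.] 5666 0.0777 [452.5 -75.5] 30.6 ((452.4516906738281, -75.76518249511719), (60.03354263305664, 60.03049087524414), 21.193099975585938)
tin_a 0.57 [425. 116.] 5477 0.0775 [ 580.9 -181.1] 30.6 ((580.9686889648438, -180.84613037109375), (60.02680969238281, 59.621803283691406), 74.75628662109375)
tray 0.8 [81. 79.] 16450 0.0223 [462.9 150.6] 117.0 ((463.060791015625, 150.36181640625), (108.96289825439453, 209.43795776367188), 27.4110107421875)
pos [ 0.4516 -0.0774  0.1435] to [0.452, -0.0767, 0.023] units [ 0.006 -0.004  1.004]
```

Request:
servo_tool(motion=[1,0.01,-0.01,0.4,0,1,0.01,-0.01,0.8,0,1,0.01,-0.01,1,0,1,0.01,-0.01,1,0,1,0.01,-0.01,1,0])

```text
time: 9.2
tool_pos: [0.453, -0.0756, 0.0249]
tool_rot: [0.001, 0.974, 0.227, 0.001]
contact_force: [-0.2, -0.1, 0.6]
gripper_width: 0.997
grasp_force: 0.0
```

Request:
servo_tool(motion=[-1,0,0,0,0,-1,0,0,0,0,-1,0,0,0,0,-1,0,0,0,0,-1,0,0,0,0])

```text
time: 9.82
tool_pos: [0.4536, -0.0755, 0.0256]
tool_rot: [0.001, 0.974, 0.227, 0.002]
contact_force: [-0.3, 0.4, 4.8]
gripper_width: 0.691
grasp_force: 64.9
```

Request:
servo_tool(motion=[-1,0,0,-0.1,0,-1,0,0,-0.3,0,-1,0,0,-0.4,0,-1,0,0,-0.4,0,-1,0,0,-0.4,0])

```text
time: 10.45
tool_pos: [0.4513, -0.0748, 0.0709]
tool_rot: [-0.0, 0.974, 0.227, -0.001]
contact_force: [-0.1, -0.4, -1.3]
gripper_width: 0.693
grasp_force: 64.7
```

Request:
servo_tool(motion=[-1,0,0,0,0,-1,0,0,0,0])

```text
time: 10.7
tool_pos: [0.4515, -0.0748, 0.071]
tool_rot: [-0.0, 0.974, 0.227, -0.001]
contact_force: [0.2, -0.3, -0.7]
gripper_width: 0.685
grasp_force: 64.7
```

```bash
python3 -c "
from h import *
units([.4354,.2036,.08])"
```

```text
pos [ 0.4515 -0.0748  0.071 ] to [0.4354, 0.2036, 0.08] units [ 0.907 -2.14  -0.074]
```

Request:
servo_tool(motion=[-1,0.1,-0.3,0,0,-1,0.25,-0.6,0,0,-1,0.4,-0.95,0,0,-1,0.4,-0.95,0,0])

```text
time: 11.2
tool_pos: [0.4439, 0.0506, 0.0713]
tool_rot: [-0.0, 0.973, 0.23, -0.0]
contact_force: [0.1, 0.1, -1.5]
gripper_width: 0.693
grasp_force: 66.0
```

Request:
servo_tool(motion=[-1,0.1,-0.3,0,0,-1,0.25,-0.6,0,0,-1,0.4,-0.95,0,0,-1,0.4,-0.95,0,0])

```text
time: 11.7
tool_pos: [0.437, 0.1733, 0.0716]
tool_rot: [-0.0, 0.973, 0.229, -0.0]
contact_force: [-1.1, -0.3, -1.0]
gripper_width: 0.688
grasp_force: 67.2
```

Request:
servo_tool(motion=[-1,0.1,-0.24,0,0,-1,0.1,-0.24,0,0,-1,0.1,-0.24,0,0,-1,0.1,-0.24,0,0])

```text
time: 12.2
tool_pos: [0.4352, 0.202, 0.0715]
tool_rot: [0.0, 0.974, 0.227, -0.0]
contact_force: [-0.5, 0.3, -1.8]
gripper_width: 0.687
grasp_force: 67.2
```

```bash
cat > look.py <<'E'
from h import *
import sys
s,T=tool(); im,d=eyes.grab_frame("wrist"); W=wcloud(d,T); cv2.imwrite("pics/%s.png"%sys.argv[1],im[...,::-1])
print("force",np.round(s["contact_force"],2),"t",s["time"])
R=models.regions_of("wrist","tray")
p=W[R[0]["mask"]&(d>0)]; t=p[abs(p[:,2]-.022)<.004]; print("tray rect",cv2.minAreaRect((t[:,:2]*1000).astype(np.float32)))
for wl in [(.4354,.2036),(.486,.1058)]:
    q=W[(d>0)&(np.hypot(W[...,0]-wl[0],W[...,1]-wl[1])<.045)&(W[...,2]<.013)&(W[...,2]>.003)]
    if len(q)>50: c,r=cv2.minEnclosingCircle((q[:,:2]*1000).astype(np.float32)); print("floor",wl,len(q),np.round(c,1),round(r,1),q[:,2].mean())
for r in models.regions_of("wrist","tin_a"):
    p=W[r["mask"]&(d>0)]
    if len(p)<50: continue
    zt=np.percentile(p[:,2],90); t=p[abs(p[:,2]-zt)<0.005]; c,rad=cv2.minEnclosingCircle((t[:,:2]*1000).astype(np.float32))
    print("tin",round(float(r["p"]),2),np.round(r["pixel"]),len(p),round(zt,4),np.round(c,1),round(rad,1))
units([.4354,.2036,.0336]); units([.486,.1058,.0336])
E
python3 look.py w3
```

```text
force [-0.52  0.28 -1.79] t 12.2
tray rect ((460.7967834472656, 155.96768188476562), (107.92521667480469, 221.4901123046875), 27.398115158081055)
floor (0.4354, 0.2036) 1791 [435.  204.8] 34.4 0.008170687234275156
floor (0.486, 0.1058) 4654 [485.6 105.9] 34.2 0.008359594639618852
tin 0.82 [256. 260.] 15728 0.1233 [441.  204.5] 28.7
pos [0.4352 0.2025 0.0717] to [0.4354, 0.2036, 0.0336] units [ 0.006 -0.008  0.317]
pos [0.4352 0.2025 0.0717] to [0.486, 0.1058, 0.0336] units [0.024 0.91  0.317]
```

View pics/w3.png

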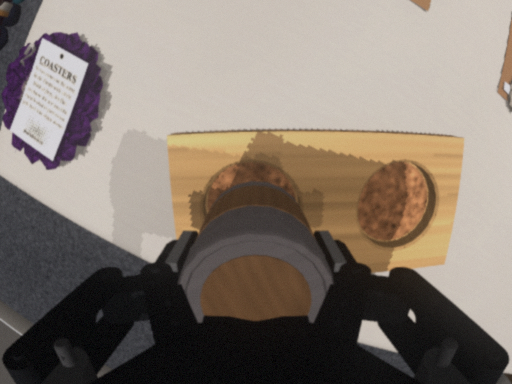

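The wrist view shows the tin in the gripper at (256,260) over the left well, whose floor is near (252,185). The right well is clear at (394,203). I'll lower the tin slowly.

Request:
servo_tool(motion=[-1,0,-0.01,0.06,0,-1,0,-0.01,0.12,0,-1,0,-0.01,0.18,0,-1,0,-0.01,0.24,0,-1,0,-0.01,0.28,0])

```text
time: 12.98
tool_pos: [0.4342, 0.2041, 0.0373]
tool_rot: [0.0, 0.974, 0.227, -0.0]
contact_force: [1.3, 0.3, -1.8]
gripper_width: 0.693
grasp_force: 67.2
```

Request:
servo_tool(motion=[-1,0,0,0.01,0,-1,0,0,0.02,0,-1,0,0,0.02,0])

```text
time: 13.35
tool_pos: [0.4347, 0.2042, 0.0359]
tool_rot: [-0.0, 0.974, 0.227, 0.0]
contact_force: [0.5, 0.8, -1.4]
gripper_width: 0.69
grasp_force: 67.2
```

Request:
servo_tool(motion=[-1,0,0,0.01,0,-1,0,0,0.02,0,-1,0,0,0.02,0])

```text
time: 13.72
tool_pos: [0.4347, 0.2042, 0.0337]
tool_rot: [0.0, 0.974, 0.227, 0.0]
contact_force: [-1.8, -0.5, 1.7]
gripper_width: 0.692
grasp_force: 67.7
```

Request:
servo_tool(motion=[1,0,0,0,0,1,0,0,0,0,1,0,0,0,0,1,0,0,0,0,1,0,0,0,0])

```text
time: 14.35
tool_pos: [0.4345, 0.2042, 0.0333]
tool_rot: [0.0, 0.974, 0.227, -0.0]
contact_force: [-0.0, 0.1, 0.9]
gripper_width: 1.0
grasp_force: 0.0
```

Request:
servo_tool(motion=[1,0,0,-0.2,0,1,0,0,-0.6,0,1,0,0,-1,0,1,0,0,-1,0,1,0,0,-1,0])

```text
time: 14.98
tool_pos: [0.4342, 0.2041, 0.1527]
tool_rot: [0.0, 0.974, 0.227, -0.0]
contact_force: [-0.7, -0.4, -0.4]
gripper_width: 1.001
grasp_force: 0.0
```

```bash
python3 look.py w4; python3 -c "
from h import *
units([.581,-.1818,.15])"
```

```text
force [-0.67 -0.43 -0.38] t 14.975
tray rect ((460.415771484375, 155.53695678710938), (109.20686340332031, 221.04100036621094), 27.37076187133789)
floor (0.4354, 0.2036) 483 [435.5 205. ] 34.1 0.008211637414460947
floor (0.486, 0.1058) 2935 [485.5 105.8] 34.1 0.008323549139637284
tin 0.93 [255. 198.] 5627 0.0857 [434.  203.4] 30.7
tin 0.83 [503. 291.] 580 0.0425 [ 450.1 -212.7] 20.3
pos [0.4333 0.2038 0.1512] to [0.4354, 0.2036, 0.0336] units [0.018 0.01  0.98 ]
pos [0.4333 0.2038 0.1512] to [0.486, 0.1058, 0.0336] units [0.035 0.927 0.98 ]
pos [0.4333 0.2038 0.1512] to [0.581, -0.1818, 0.15] units [-0.32   3.426  0.009]
```

First tin is placed: lid at 86 mm, 1.5 mm off centre. Next is the far tin.

Request:
servo_tool(motion=[1,-0.08,0.9,0,0,1,-0.08,0.9,0,0,1,-0.08,0.9,0,0])

```text
time: 15.5
tool_pos: [0.4737, 0.1009, 0.1519]
tool_rot: [-0.0, 0.974, 0.225, -0.001]
contact_force: [0.1, 0.4, -0.7]
gripper_width: 0.996
grasp_force: 0.0
```

Request:
servo_tool(motion=[1,-0.08,0.9,0,0,1,-0.08,0.9,0,0,1,-0.08,0.9,0,0])

```text
time: 15.88
tool_pos: [0.513, 0.0007, 0.1523]
tool_rot: [-0.0, 0.974, 0.226, -0.001]
contact_force: [-0.1, -0.2, 0.8]
gripper_width: 1.0
grasp_force: 0.0
```

Request:
servo_tool(motion=[1,-0.08,0.9,0,0,1,-0.08,0.9,0,0,1,-0.08,0.9,0,0])

```text
time: 16.25
tool_pos: [0.5523, -0.0997, 0.1524]
tool_rot: [-0.001, 0.974, 0.226, -0.001]
contact_force: [-0.1, 0.3, -1.0]
gripper_width: 0.998
grasp_force: 0.0
```

Request:
servo_tool(motion=[1,-0.08,0.72,0,0,1,-0.08,0.72,0,0,1,-0.08,0.72,0,0,1,-0.08,0.72,0,0])

```text
time: 16.75
tool_pos: [0.5814, -0.1789, 0.1528]
tool_rot: [-0.001, 0.974, 0.228, -0.0]
contact_force: [0.9, 0.6, -0.5]
gripper_width: 1.002
grasp_force: 0.0
```

```bash
python3 look.py w5 | grep -E "tin|force"; python3 -c "
from h import *
units([.581,-.1818,.0245])"
```

```text
force [ 0.88  0.59 -0.54] t 16.75
tin 0.95 [257. 195.] 5280 0.0777 [ 581.8 -182. ] 30.7
tin 0.72 [250. 296.] 2548 0.0767 [ 478.4 -224.8] 26.2
pos [ 0.5816 -0.1793  0.1532] to [0.581, -0.1818, 0.0245] units [-0.013  0.017  1.073]
```

Request:
servo_tool(motion=[1,-0.01,0.015,0.4,0,1,-0.01,0.015,0.8,0,1,-0.01,0.015,1,0,1,-0.01,0.015,1,0])

```text
time: 17.4
tool_pos: [0.5795, -0.1813, 0.0307]
tool_rot: [-0.002, 0.974, 0.228, -0.002]
contact_force: [-0.3, 0.9, 0.2]
gripper_width: 1.0
grasp_force: 0.0
```

Request:
servo_tool(motion=[1,0,0,0.06,0,1,0,0,0.06,0])

```text
time: 17.65
tool_pos: [0.5823, -0.1831, 0.0273]
tool_rot: [0.001, 0.974, 0.227, 0.001]
contact_force: [-0.3, -0.2, 0.2]
gripper_width: 1.002
grasp_force: 0.0
```

Request:
servo_tool(motion=[-1,0,0,0,0,-1,0,0,0,0,-1,0,0,0,0,-1,0,0,0,0,-1,0,0,0,0])

```text
time: 18.27
tool_pos: [0.5825, -0.1833, 0.0275]
tool_rot: [0.0, 0.974, 0.227, 0.001]
contact_force: [0.1, 0.4, 5.5]
gripper_width: 0.689
grasp_force: 65.2
```

Request:
servo_tool(motion=[-1,0,0,-0.1,0,-1,0,0,-0.3,0,-1,0,0,-0.4,0,-1,0,0,-0.4,0,-1,0,0,-0.4,0])

```text
time: 18.9
tool_pos: [0.5809, -0.1826, 0.0731]
tool_rot: [-0.001, 0.974, 0.227, -0.001]
contact_force: [-0.1, 0.5, -1.9]
gripper_width: 0.691
grasp_force: 64.9
```

Request:
servo_tool(motion=[-1,0,0,0,0,-1,0,0,0,0])

```text
time: 19.15
tool_pos: [0.5811, -0.1827, 0.0733]
tool_rot: [-0.0, 0.974, 0.227, -0.001]
contact_force: [0.1, -0.3, -2.3]
gripper_width: 0.688
grasp_force: 64.9
```

```bash
python3 -c "
from h import *
units([.4857,.106,.12])"
```

```text
pos [ 0.5811 -0.1827  0.0733] to [0.4857, 0.106, 0.12] units [ 0.352 -2.51  -0.387]
```

Request:
servo_tool(motion=[-1,0.04,-0.25,-0.05,0,-1,0.08,-0.55,-0.1,0,-1,0.13,-0.9,-0.1,0,-1,0.13,-0.9,-0.1,0])

```text
time: 19.65
tool_pos: [0.5465, -0.0769, 0.0855]
tool_rot: [-0.001, 0.973, 0.229, -0.001]
contact_force: [-0.1, -1.0, -2.3]
gripper_width: 0.694
grasp_force: 66.8
```

Request:
servo_tool(motion=[-1,0.04,-0.25,0,0,-1,0.08,-0.55,0,0,-1,0.13,-0.9,0,0,-1,0.13,-0.9,0,0])

```text
time: 20.15
tool_pos: [0.5132, 0.0258, 0.0857]
tool_rot: [-0.0, 0.973, 0.229, -0.0]
contact_force: [0.6, -0.1, -1.8]
gripper_width: 0.687
grasp_force: 68.2
```

Request:
servo_tool(motion=[-1,0.05,-0.35,0,0,-1,0.09,-0.7,0,0,-1,0.09,-0.7,0,0,-1,0.09,-0.7,0,0,-1,0.09,-0.7,0,0])

```text
time: 20.78
tool_pos: [0.4871, 0.1034, 0.0863]
tool_rot: [0.0, 0.974, 0.227, 0.0]
contact_force: [0.1, 0.6, -1.3]
gripper_width: 0.683
grasp_force: 69.5
```

```bash
python3 look.py w6;python3 -c "
from h import *
units([.4857,.106,.0355])"
```

```text
force [ 0.13  0.64 -1.31] t 20.775
tray rect ((460.2393493652344, 155.9573516845703), (108.83525085449219, 220.7957763671875), 27.421489715576172)
floor (0.4354, 0.2036) 346 [433.8 205.3] 34.2 0.009325476221849975
floor (0.486, 0.1058) 1608 [486.9 108. ] 34.1 0.008230986967302406
tin 0.96 [ 92. 226.] 9013 0.0854 [433.6 202.3] 31.3
tin 0.77 [253. 259.] 16336 0.1362 [491.6 105.5] 29.7
tin 0.63 [497. 325.] 1164 0.0735 [ 464.2 -228.6] 30.6
pos [0.4868 0.1038 0.0861] to [0.4354, 0.2036, 0.0336] units [-0.017 -0.935  0.438]
pos [0.4868 0.1038 0.0861] to [0.486, 0.1058, 0.0336] units [ 0.002 -0.018  0.438]
pos [0.4868 0.1038 0.0861] to [0.4857, 0.106, 0.0355] units [ 0.    -0.02   0.422]
```

Request:
servo_tool(motion=[-1,0,-0.02,0.08,0,-1,0,-0.02,0.16,0,-1,0,-0.02,0.24,0,-1,0,-0.02,0.32,0,-1,0,-0.02,0.38,0])

```text
time: 21.55
tool_pos: [0.485, 0.1068, 0.0395]
tool_rot: [-0.0, 0.974, 0.227, -0.0]
contact_force: [0.8, -0.0, -2.7]
gripper_width: 0.693
grasp_force: 69.5
```

Request:
servo_tool(motion=[-1,0,0,0.01,0,-1,0,0,0.02,0,-1,0,0,0.02,0])

```text
time: 21.92
tool_pos: [0.4856, 0.1068, 0.0384]
tool_rot: [0.0, 0.974, 0.227, 0.0]
contact_force: [-0.0, -0.0, -3.3]
gripper_width: 0.69
grasp_force: 69.5
```

```bash
python3 -c "
from h import *
units([.4857,.1063,.0355])"
```

```text
pos [0.4856 0.1068 0.0384] to [0.4857, 0.1063, 0.0355] units [-0.001  0.004  0.024]
```

Request:
servo_tool(motion=[-1,0,0,0.01,0,-1,0,0,0.025,0,-1,0,0,0.025,0])

```text
time: 22.3
tool_pos: [0.4856, 0.1068, 0.0355]
tool_rot: [0.0, 0.974, 0.227, 0.0]
contact_force: [-1.0, -0.4, 0.5]
gripper_width: 0.686
grasp_force: 70.1
```

Request:
servo_tool(motion=[1,0,0,0,0,1,0,0,0,0,1,0,0,0,0,1,0,0,0,0,1,0,0,0,0])

```text
time: 22.92
tool_pos: [0.4853, 0.1068, 0.0351]
tool_rot: [0.0, 0.974, 0.227, -0.0]
contact_force: [0.4, 0.4, 1.0]
gripper_width: 1.003
grasp_force: 0.0
```

Request:
servo_tool(motion=[1,0,0,-0.2,0,1,0,0,-0.6,0,1,0,0,-1,0,1,0,0,-1,0,1,0,0,-1,0])

```text
time: 23.55
tool_pos: [0.485, 0.1068, 0.1547]
tool_rot: [-0.0, 0.974, 0.227, -0.0]
contact_force: [-0.8, 0.6, 0.3]
gripper_width: 0.999
grasp_force: 0.0
```

```bash
python3 look.py w7;python3 -c "
from h import *
units([.466,-.230,.15])"
```

```text
force [-0.82  0.58  0.26] t 23.55
tray rect ((459.9891357421875, 155.9892578125), (109.21305084228516, 221.17933654785156), 27.28177833557129)
floor (0.4354, 0.2036) 283 [432.7 205.8] 34.2 0.008876426947801474
floor (0.486, 0.1058) 367 [487.7 108. ] 33.9 0.008303155771616116
tin 0.93 [253. 198.] 5566 0.0857 [485.9 106.4] 30.6
tin 0.89 [130. 198.] 5322 0.0856 [434.3 202.8] 30.5
tin 0.88 [483. 300.] 886 0.0772 [ 472.7 -231.3] 29.6
pos [0.4841 0.1067 0.1531] to [0.4354, 0.2036, 0.0336] units [-0.003 -0.903  0.997]
pos [0.4841 0.1067 0.1531] to [0.486, 0.1058, 0.0336] units [0.014 0.015 0.996]
pos [0.4841 0.1067 0.1531] to [0.466, -0.23, 0.15] units [-1.378  2.449  0.027]
```

Both part-used tins stand in their wells with lids at about 86 mm, each within 2 mm of centre. Back to the full tin.

Request:
servo_tool(motion=[1,-0.46,0.82,0,0,1,-0.46,0.82,0,0,1,-0.46,0.82,0,0])

```text
time: 24.08
tool_pos: [0.4785, -0.0083, 0.1537]
tool_rot: [-0.0, 0.974, 0.225, -0.001]
contact_force: [-0.9, 0.7, 0.6]
gripper_width: 1.0
grasp_force: 0.0
```

Request:
servo_tool(motion=[1,-0.46,0.82,0,0,1,-0.46,0.82,0,0,1,-0.46,0.82,0,0])

```text
time: 24.45
tool_pos: [0.473, -0.1201, 0.1541]
tool_rot: [-0.001, 0.974, 0.226, -0.001]
contact_force: [0.8, 0.5, -1.0]
gripper_width: 0.996
grasp_force: 0.0
```

Request:
servo_tool(motion=[1,-0.46,0.81,0,0,1,-0.46,0.81,0,0,1,-0.46,0.81,0,0,1,-0.46,0.81,0,0])

```text
time: 24.95
tool_pos: [0.4671, -0.2285, 0.1542]
tool_rot: [-0.001, 0.974, 0.228, -0.0]
contact_force: [0.6, -0.8, -0.5]
gripper_width: 0.997
grasp_force: 0.0
```

```bash
python3 look.py w8 | grep tin;python3 -c "
from h import *
units([.466,-.230,.0245])"
```

```text
tin 0.87 [10. 49.] 1286 0.059 [492.9  87. ] 22.8
tin 0.72 [255. 199.] 5152 0.0777 [ 464.8 -231.6] 30.7
tin 0.32 [412. 224.] 5426 0.0211 [ 467.7 -406.9] 88.5
pos [ 0.4672 -0.2284  0.1547] to [0.466, -0.23, 0.0245] units [-0.015  0.008  1.085]
```

Request:
servo_tool(motion=[1,-0.02,0.01,0.4,0,1,-0.02,0.01,0.8,0,1,-0.02,0.01,1,0,1,-0.02,0.01,1,0])

```text
time: 25.6
tool_pos: [0.4638, -0.23, 0.0327]
tool_rot: [-0.002, 0.974, 0.228, -0.002]
contact_force: [0.5, 0.1, -0.4]
gripper_width: 0.997
grasp_force: 0.0
```

Request:
servo_tool(motion=[1,0,0,0.08,0,1,0,0,0.08,0])

```text
time: 25.85
tool_pos: [0.4659, -0.2323, 0.0262]
tool_rot: [0.0, 0.974, 0.228, 0.0]
contact_force: [-0.0, -0.5, 0.4]
gripper_width: 0.997
grasp_force: 0.0
```

Request:
servo_tool(motion=[-1,0,0,0,0,-1,0,0,0,0,-1,0,0,0,0,-1,0,0,0,0,-1,0,0,0,0])

```text
time: 26.48
tool_pos: [0.4659, -0.2323, 0.0267]
tool_rot: [-0.0, 0.974, 0.227, 0.0]
contact_force: [-1.8, 3.2, 4.4]
gripper_width: 0.691
grasp_force: 65.5
```

Request:
servo_tool(motion=[-1,0,0,-0.1,0,-1,0,0,-0.3,0,-1,0,0,-0.5,0,-1,0,0,-0.75,0,-1,0,0,-0.75,0])

```text
time: 27.1
tool_pos: [0.4668, -0.2334, 0.118]
tool_rot: [0.002, 0.974, 0.227, 0.002]
contact_force: [0.5, -0.4, -6.1]
gripper_width: 0.691
grasp_force: 66.4
```

Request:
servo_tool(motion=[-1,0,0,-0.2,0,-1,0,0,-0.4,0,-1,0,0,-0.6,0,-1,0,0,-0.6,0,-1,0,0,-0.6,0])

```text
time: 27.72
tool_pos: [0.4643, -0.2316, 0.185]
tool_rot: [-0.001, 0.974, 0.227, -0.001]
contact_force: [-0.3, 0.5, -7.1]
gripper_width: 0.691
grasp_force: 67.1
```

Request:
servo_tool(motion=[-1,0,0,0,0,-1,0,0,0,0,-1,0,0,0,0,-1,0,0,0,0,-1,0,0,0,0])

```text
time: 28.35
tool_pos: [0.4654, -0.2323, 0.1876]
tool_rot: [0.0, 0.974, 0.227, 0.0]
contact_force: [-0.0, -0.1, -5.9]
gripper_width: 0.693
grasp_force: 67.1
```

Run:
```python
from h import *
im,d=eyes.grab_frame("scene"); cv2.imwrite("pics/s9.png",im[...,::-1])
print({k:np.round(v,3) for k,v in manip.state().items()})
im,d=eyes.grab_frame("top"); W=cloud("top",d)
for l in ["tin_a"]:
    for r in models.regions_of("top",l):
        p=W[r["mask"]&(d>0)]; zt=np.percentile(p[:,2],90); t=p[abs(p[:,2]-zt)<0.006]; print(r["p"],zt,t.mean(0))
```

```text
{'time': np.float64(28.4), 'joint_pos': array([-0.606, -0.17 ,  1.9  ,  0.   ,  1.411,  0.506]), 'joint_vel': array([ 0.   ,  0.001,  0.   ,  0.001, -0.001, -0.001]), 'joint_efforts': array([-1.0000e-03, -3.2030e+01, -3.9926e+01, -5.0000e-03,  1.4000e-02,
        0.0000e+00]), 'tool_pos': array([ 0.465, -0.232,  0.188]), 'tool_rot': array([0.   , 0.974, 0.227, 0.   ]), 'contact_force': array([ 0.343,  0.578, -6.758]), 'ft_torque': array([-0.024,  0.   ,  0.038]), 'grasp_force': np.float64(67.065), 'gripper_width': np.float64(0.694)}
0.67 0.08718769748318678 [0.43391125 0.20114506 0.0851082 ]
0.56 0.08771534214187837 [0.48535779 0.10332762 0.08538845]
0.31 0.024897213953563924 [0.45782058 0.15178893 0.02234862]
```

View pics/s9.png

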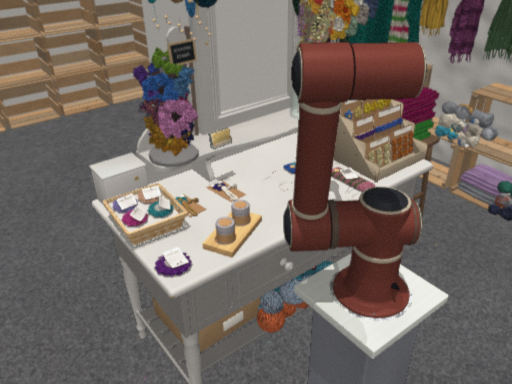

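The scene view shows both part-used tins upright in the tray at (226,230) and (241,211). The arm hides the held tin, but the readings (67 N grip, 6.5 N weight, underside near 16 cm, at rest) show it is held. I'll hand it in.

```bash
python3 -c "
from plant import job_done
print(job_done())"
```

```text
the job is handed in; nothing more can be done
None
```

The job is handed in with no verdict returned: the two part-used tins stand upright in the tray's wells, each within about 2 mm of centre, and the full tin (about 0.65 kg by heft) is held still about 16 cm above the table.

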